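# Read a pressed sample on the sloped whiteness reader

### The arm

A 7-joint arm with a two-finger parallel gripper is mounted at the origin on the work surface. World frame = base frame: x ahead of the robot, y to its left, z up, the work surface at z = 0. Lengths are in m, angles in rad, forces in N, time in s.
With the tool pointing down it reaches from about 0.4 to 0.875 m from the base axis. Payload 6.5 kg.
Tool frame: the origin (TCP) lies on the centre line of the jaws, within the pads' length; the fingertips stand bot.finger_overhang ahead of it and the grasp point (between the pads) lies 3 mm ahead of it (bot.finger_overhang is the distance from the TCP to the fingertips, in m); z points along the fingers, y is the line along which they close (so a half turn about z gives the same grasp; the last joint's range is limited). The gripper opens to 85 mm and grips with 20 to 120 N. Pads are 22 mm wide; open, the fingers measure 114 mm over their backs; the gripper's body (76 mm by 85 mm) begins 54 mm behind the grasp point. The pads swing forward as they close: fully open they stand 13 mm farther back than shut.
Start: joints at [1.245, 0.536, -0.004, 1.538, 0.003, 1.067, -0.071], TCP at [0.167, -0.628, 0.216] pointing down, gripper open.
Joint ranges: [-2.7, 2.7], [-0.37, 2.16], [-1.27, 1.26], [0.24, 2.4], [-1.31, 4.45], [0.19, 1.91], [-2.76, 2.76]. Speed limits (rad/s): [2.39, 2.39, 3.14, 3.14, 3.14, 3.14, 3.14].

### API

Orientations are given as a 3x3 rotation matrix whose columns are the frame's x, y, z axes.
In Python, from cell import bot gives the robot as it stands.
- The arm moves only by the tool apply_moves, never from a script. Its arguments are lists of equal length, an entry for each row: "delta_pos": the shift along the world's x, y, z normalised to -1 to 1, where 1 is 60 cm, a list of three; "rot": the turn, a rotation vector about the world's x, y, z normalised to -1 to 1, where 1 is pi rad, a list of three; "jaw": the opening, from 0 (shut) to 1 (fully open). In form: {"delta_pos": [[dx, dy, dz], ...], "rot": [[wx, wy, wz], ...], "jaw": [jaw, ...]}. A call has 1 to 5 rows; each row is the pose to reach, as a shift and turn from the pose commanded when the call began, turning the shorter way round; what a row does not reach only later rows make up. A row lasts 1/8 s, in which the tool goes at most 62.5 mm and 10.7 degrees, less where a joint would pass 70% of its speed; a pose out of reach is approached as far as the arm can. A call with a number of a shift or a turn outside -1 to 1 is refused whole. A call with a gripper value outside its range is refused whole. The fingers move at their own pace and stop on an object; "force" is the grip in N (left out, the last holds). Time passes only in rows, so rows that repeat a pose let the fingers close. It gives the time, the measured TCP pose, the force, the opening and the grip force at its end, in the units of the state.
- bot.get_obs(): the state, without advancing time (a new reading comes with each control period).
- bot.camera(name): name is "side" or "top" or "wrist"; returns the picture (400x640x3 uint8, red, green, blue); there is no depth.
- bot.get_calibration(name): a dict with "fovy" (degrees; the focal length in pixels is half the picture's height over the tangent of half this angle, whatever the lens; pixels are square), "cx", "cy" (the principal point, pixels), "view" (4x4, takes a point from world to camera coordinates); the wrist camera has in their place "mount" (4x4, takes a point from camera to tool coordinates, whose origin is the TCP and whose axes are the flange's). Camera axes: x right, y down, z forward; pixel columns grow to the right and rows downward; lengths in m; the calibration is good to about 2 mm. A picture is of the moment at which its call begins: read the wrist's pose just before it. get_calibration takes no time and is no camera call.
- bot.finish_job(): hands the job in; it is judged then, once.
Trained networks look in the newest picture that a camera, given by its name, has taken for a name from the list of things; names that differ only in an ending like _2 or _b are one class to them, and where a whole thing is asked for, a point or a joint stands for the part that bears it (a point fixed in the world has none). Each returns a list of dicts, best first, with "confidence" (0 to 1); they miss things now and then, are a little off and sometimes report something else, mostly with a low value. They report only what shows in the picture. A call takes as long as a camera call. They do not tell look-alikes from the thing itself.
- bot.regions_of(camera, target): "region" (400x640 bool, what is visible of it) and "pixel" ([row, column] in pixels, amid what is visible of it).
- bot.landmark_of(camera, target): "pixel" ([row, column] in pixels: a listed point, or the origin of a listed thing).
The state is a dict: "clock": time; "q": joint angles; "qvel": joint speeds; "effort": joint torques, N m; "ee_pos": TCP position; "tool_rot": TCP orientation; "ft_force": force on the tool from outside, world axes, zero at the start; "moment": the same for the moment, N m; "width": finger opening in m; "finger_force": force on a finger pad.
Only numpy, scipy, OpenCV 4.12 (cv2) and the standard library are available. Lean on these libraries where they do the work, as an engineer would, in place of code of your own. Each camera call takes 0.05 s, during which the arm holds its last target. There are 200 camera calls.

### The job

The press has finished two pieces of one batch and they lie in its catch tray: set the round steel-ringed tablet down in the tote as the retained sample, without dropping it. Then pick up the flat slide (a grip bar stands on its back), tilt it to the slope of the reader's face and hold its underside flush on that face, centred over the round port, with a light steady push; finish while still holding it there, and leave the beaker, the die and the tile case where they are.

Things in the scene. Friction and masses are not known exactly. Their poses are not given: they have to be found in the camera images.
- tablet_center (a point): Centre (half-way up) of the pressed tablet: a loose steel ring filled level with white powder, 44 mm across and 16 mm tall, lying flat in the tray; z up.
- tablet: The same tablet; origin at the centre of its underside. About 60 g.
- slide_bar (a point): Centre of the slide's grip bar. The slide is a loose aluminium plate 70 mm (its x) by 52 mm (its y) by 8 mm thick, lying flat in the tray; on its back stands a black plastic grip bar 46 mm long (along x), 14 mm wide (along y) and 30 mm tall, so the whole is 38 mm tall. This point lies 23 mm above the underside. z points away from the underside, out of the back.
- slide_face (a point): Centre of the slide's flat underside (the read side, with the 40 mm sample disc level in it); same axes as slide_bar: x along the bar, z through the plate towards the bar.
- slide: The slide; origin and axes as slide_face. About 110 g.
- tray_floor (a point): Centre of the inner floor of the press's sheet-steel catch tray, 280 mm (its x) by 180 mm (its y) outside, floor 4 mm above the bench, walls 4 mm thick, rim bead 25 mm above the bench. The tablet and the slide lie in its two halves, either way round. Fixed.
- tote_floor (a point): Centre of the inner floor of the grey plastic tote, an open box 200 mm (its x) by 150 mm (its y) by 60 mm tall outside, walls and floor 4 mm thick (rim flange 6 mm wider all round). The tote and the tray change sides. Fixed.
- port (a point): Centre of the round 24 mm glass port in the flat face of the reader's head; the glass is level with the face. z is the face's outward normal (up and roughly towards the robot), y runs level along the hinge, x runs up the slope. The face is 110 mm (x) by 104 mm (y), a rigid flat plane. Nothing stands above it, but the stand's two round cheeks rise beside it.
- head (a joint): Slope of the reader's face in rad: 0 is level, growing as the face leans to look towards the robot; 0.20 to 0.52 at the start. It is clamped and does not give under a push.
- reader: White stand of the reader, base 150 mm (x) by 130 mm (y), fixed to the bench; origin under the middle of the base. It carries the grey head between two cheeks (at y = 55 to 63 mm either side, tops 108 mm above the bench); the hinge axis runs along its y, 80 mm above the bench and 30 mm below the face.
- beaker: Bystander: glass beaker, 68 mm across, 90 mm tall; origin under its centre.
- die: Bystander: steel pressing die with a plunger, 60 mm across, 83 mm tall; origin under its centre.
- tile_case: Bystander: black flat case of the calibration tile, 66 by 66 by 24 mm, on the bench in front of the reader; origin under its centre.
Things that resemble listed ones, but are neither listed nor needed, are in the scene too. Of the things that look like the tablet, the middle-sized one is meant. Several things look just like the slide: the one meant starts nearest to the robot's base.

How it is judged:
On the way, in this order (a step that is already met when the one before it is completed fails the run):
1. the tablet lies in the tote, let go and at rest (x of tablet_center in the frame of tote_floor between -0.085 and 0.085 m and y of tablet_center in the frame of tote_floor between -0.06 and 0.06 m and z of tablet_center in the frame of tote_floor below 0.03 m and contact force between tablet and the fingers below 0.05 N and linear speed of tablet below 0.05 m/s), for 0.2 s.
2. the slide is held flush over the port (angle between the z axis of slide_face and the z axis of port, either way round below 0.04 rad and z of slide_face in the frame of port between -0.003 and 0.003 m and distance between slide_face and port below 0.0085 m and contact force between slide and head above 2 N and contact force between slide and the fingers above 2 N and linear speed of slide below 0.02 m/s), for 0.2 s.
At the end, for the whole second after the job is handed in: Slide held flush on the reader: within 0.04 rad of parallel, 3 mm of the face and 8.5 mm of the port's centre, pushing over 2 N on the head, gripped over 2 N, still. Tablet on the tote's floor, let go, at rest (all of step 1 and all of step 2); the arm keeps its last pose, push and grip.
It fails at once if the slide is pushed on the reader harder than 50 N (contact force between slide and head above 50 N).
It fails at once if the tablet is dropped (falling free faster than 0.75 m/s, some 30 mm) (contact force between tablet and the fingers below 0.02 N and linear speed of tablet above 0.75 m/s).
It fails at once if the slide is dropped (falling free faster than 0.75 m/s) (contact force between slide and the fingers below 0.02 N and linear speed of slide above 0.75 m/s).
It fails at once if the beaker, the die or the tile case is moved by more than 20 mm (distance of any of beaker, die, tile_case from where it was at the start of the episode above 0.02 m).
It also fails if it takes over 64 s, if anything falls off the work surface, if the arm or the gripper's body presses on something with over 40 N, if the wrist force passes 120 N, or if a joint passes its speed limit or range.

## Working session

There is one attempt and no reset: what is moved stays moved. The work goes in short steps, Python scripts to look and compute and a tool call to move; the robot and the scene stay as the last step left them, time stands still between calls to the robot, and variables do not carry over. Pictures are saved under pics/ and viewed, at most 12 in all, crops included, and the job is handed in when it is done.

Besides the shell and the picture viewer there is one more tool, called by a JSON object that holds its "method" and its "body". apply_moves: Moves the arm, as the interface text tells. Its arguments: {"type":"object","properties":{"delta_pos":{"type":"array","items":{"type":"array","items":{"type":"number","minimum":-1,"maximum":1}}},"rot":{"type":"array","items":{"type":"array","items":{"type":"number","minimum":-1,"maximum":1}}},"jaw":{"type":"array","items":{"type":"number"}},"force":{"type":"number"}},"required":["delta_pos","rot","jaw"]}

```bash
mkdir -p pics; ls; cat > h.py <<'E'
from cell import bot
import numpy as np, cv2
def cam(n):
    o=bot.get_obs(); c=bot.get_calibration(n); im=bot.camera(n)
    f=200/np.tan(np.radians(c['fovy'])/2)
    if 'view' in c: V=np.array(c['view'])
    else:
        T=np.eye(4);T[:3,:3]=o['tool_rot'];T[:3,3]=o['ee_pos'];V=np.linalg.inv(T@np.array(c['mount']))
    return im,dict(f=f,cx=c['cx'],cy=c['cy'],V=V)
def proj(c,P):
    p=(c['V']@np.r_[P,1])[:3]; return np.array([c['cy']+c['f']*p[1]/p[2],c['cx']+c['f']*p[0]/p[2]])
def ray(c,px):
    W=np.linalg.inv(c['V']); d=W[:3,:3]@np.array([(px[1]-c['cx'])/c['f'],(px[0]-c['cy'])/c['f'],1]); return W[:3,3],d/np.linalg.norm(d)
def atz(c,px,z):
    o,d=ray(c,px); return o+d*(z-o[2])/d[2]
def tri(c1,p1,c2,p2):
    o1,d1=ray(c1,p1);o2,d2=ray(c2,p2)
    s=np.linalg.lstsq(np.c_[d1,-d2],o2-o1,rcond=None)[0]
    a,b=o1+d1*s[0],o2+d2*s[1]; return (a+b)/2,np.linalg.norm(a-b)
def save(n,im): cv2.imwrite('pics/'+n,cv2.cvtColor(im,cv2.COLOR_RGB2BGR))
E
cat > a.py <<'E'
from h import *
np.set_printoptions(precision=4,suppress=True)
ims=[]
for n in ('top','side'):
    im,c=cam(n); ims.append(im); save(n+'.png',im)
    print(n,c['f'],np.linalg.inv(c['V'])[:3].tolist())
    for t in ('tablet_center','slide_bar','slide_face','tray_floor','tote_floor','port','reader','beaker','die','tile_case'):
        for r in bot.landmark_of(n,t):
            if r['confidence']>.2: print(t,np.round(r['pixel'],1),round(r['confidence'],2))
o=bot.get_obs(); print(o['clock'],o['ee_pos'],o['tool_rot'],bot.finger_overhang,o['width'],o['ft_force'])
E
python3 a.py
```

```text
pics
top 374.208308395979 [[0.018690256591623287, -0.9967065914257405, 0.07890909273982082, 0.43966449316011674], [-0.9997243883360771, -0.01750867009690451, 0.015639496075445763, -0.10525324604274616], [-0.014206395552546212, -0.07917965066808597, -0.9967591290003238, 1.2863340509223196]]
tablet_center [146.1 415.1] 0.68
tablet_center [180.1 425.5] 0.56
tablet_center [191.2 389.8] 0.49
slide_bar [228.2 381.5] 0.82
slide_bar [209.7 437.5] 0.66
slide_bar [271.8 453.3] 0.59
slide_face [213.7 439.9] 0.89
slide_face [269.1 449.2] 0.76
slide_face [192.4 390.5] 0.64
slide_face [225.2 381.3] 0.59
tray_floor [206.1 380.8] 0.94
tote_floor [204.8 377.8] 0.63
tote_floor [197.4 203.7] 0.62
tote_floor [136.2 325.7] 0.54
port [182.4 272.1] 0.94
reader [180.  277.5] 0.98
beaker [134.1 263.4] 0.84
die [136.6 326.2] 0.61
tile_case [239.8 287.5] 0.64
side 452.7817055421038 [[0.9684099162939901, -0.19345926135561847, 0.15733959520478727, 0.32372326020207476], [-0.2493541047575754, -0.7457519822120521, 0.6177997341107744, -0.9941174544736221], [-0.002182765222355935, -0.6375166627018731, -0.7704334755924425, 1.188818119342913]]
tablet_center [288.9 407.9] 0.76
tablet_center [312.8 371.8] 0.49
tablet_center [271.9 347.6] 0.48
slide_bar [271.3 298.8] 0.95
slide_bar [332.8 336.4] 0.75
slide_bar [271.8 301.8] 0.65
slide_bar [358.8 264. ] 0.59
slide_face [275.2 301.1] 0.92
slide_face [332.3 333.5] 0.7
slide_face [366.2 269. ] 0.65
tray_floor [268.  322.4] 0.61
tote_floor [139.8 290.2] 0.69
port [160.8 322.2] 0.83
reader [182.4 320. ] 0.64
reader [163.9 321. ] 0.25
beaker [163.1 358.1] 0.97
die [207.3 376.3] 0.77
die [182.5 322.4] 0.48
tile_case [204.4 268.6] 0.95
1.1 [ 0.167  -0.6282  0.2161] [[ 0.9664  0.257   0.    ]
 [ 0.257  -0.9664  0.    ]
 [ 0.      0.     -1.    ]] 0.022 0.0850927062297901 [-0.5539  0.8162 -0.6202]
```

```bash
python3 - <<'E'
import cv2
a=cv2.imread('pics/top.png');b=cv2.imread('pics/side.png')
cv2.imwrite('pics/v1.png',cv2.resize(a[100:310,170:500],None,fx=2.4,fy=2.4,interpolation=cv2.INTER_CUBIC))
cv2.imwrite('pics/v2.png',cv2.resize(b[110:400,220:460],None,fx=2.05,fy=2.05,interpolation=cv2.INTER_CUBIC))
E
```

```text
(no output)
```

View pics/v1.png

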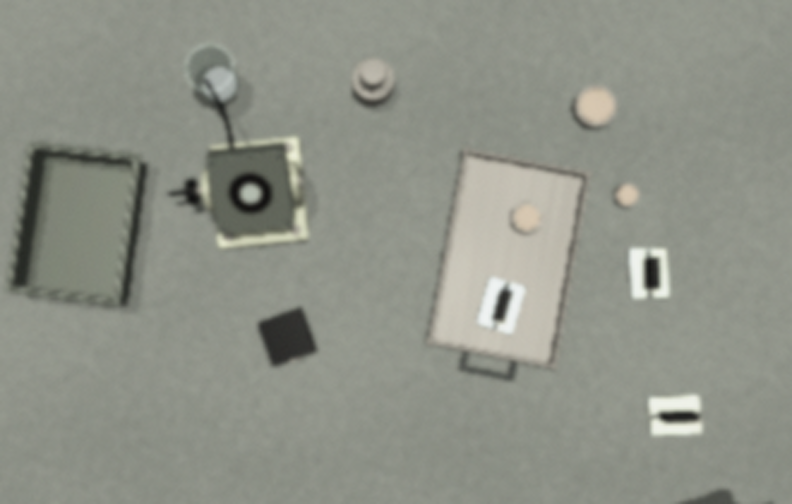

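View pics/v2.png

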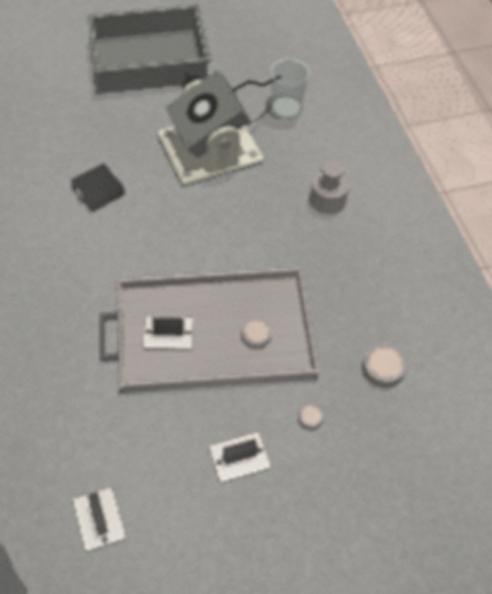

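Tablet look-alikes in v1 (top crop): large at (595,106), middle at (525,218) in the tray, small at (627,195). The middle-sized one in the tray is the one meant. Slides are at (502,305) in the tray, (650,273) and (676,415); I'll check their distances from the base. The tote is at left (80,228), the reader at (250,195) and the tile case at (288,336).

```bash
cat > b.py <<'E'
from h import *
np.set_printoptions(precision=4,suppress=True)
ct=cam('top')[1]; it=bot.camera('top')
T={}
def R(n,t):
    return [(r['confidence'],r['pixel'],r['region']) for r in bot.regions_of(n,t) if r['confidence']>.2]
T={t:R('top',t) for t in ('tablet','slide','tote_floor','head','slide_bar')}
cs=cam('side')[1]
S={t:R('side',t) for t in T}
for nm,D,c in (('top',T,ct),('side',S,cs)):
  for t,z in (('tablet',.02),('slide',.012),('tote_floor',.004),('head',.1)):
    for cf,px,rg in D[t]:
        m=rg.astype(np.uint8); cn=max(cv2.findContours(m,cv2.RETR_EXTERNAL,cv2.CHAIN_APPROX_NONE)[0],key=len)
        w=np.array([atz(c,(p[0][1],p[0][0]),z)[:2] for p in cn],np.float32)
        print(nm,t,round(cf,2),np.round(px),'size',cv2.minAreaRect(w),'dist',np.hypot(*w.mean(0)))
print('port',tri(ct,(182.4,272.1),cs,(160.8,322.2)))
for n,a,b in (('reader',(180,277.5),(182.4,320)),('beaker',(134.1,263.4),(163.1,358.1)),('die',(136.6,326.2),(207.3,376.3)),('tile',(239.8,287.5),(204.4,268.6)),('tab',(191.2,389.8),(271.9,347.6)),('bar',(228.2,381.5),(271.3,298.8)),('tray',(206.1,380.8),(268,322.4)),('tote',(197.4,203.7),(139.8,290.2))): print(n,*tri(ct,a,cs,b))
E
python3 b.py
```

```text
top tablet 0.78 [144. 422.] size ((0.7374168038368225, -0.4206128418445587), (0.05907513201236725, 0.06168001517653465), 0.8637171983718872) dist 0.8484472
top slide 0.84 [276. 453.] size ((0.3051808476448059, -0.5320322513580322), (0.05236233398318291, 0.07174574583768845), 4.510154724121094) dist 0.6135142
top slide 0.66 [215. 443.] size ((0.5016031861305237, -0.49790292978286743), (0.06917214393615723, 0.05452144891023636), 3.2662811279296875) dist 0.70593905
top slide 0.56 [226. 377.] size ((0.4528350830078125, -0.288668692111969), (0.0517883226275444, 0.06965042650699615), 74.53990936279297) dist 0.536252
top tote_floor 0.71 [195. 199.] size ((0.560894250869751, 0.3208606243133545), (0.18080732226371765, 0.226344496011734), 84.73931121826172) dist 0.6438648
top tote_floor 0.59 [178. 274.] size ((0.6196908354759216, 0.0715584084391594), (0.1402052789926529, 0.11709681898355484), 10.497245788574219) dist 0.61989254
top head 0.65 [178. 273.] size ((0.6340873837471008, 0.062408141791820526), (0.18020766973495483, 0.10913242399692535), 8.475436210632324) dist 0.62479985
side tablet 0
[... 1179 characters left out ...]
5598602, 0.22303460538387299), 84.3294677734375) dist 0.6559477
side head 0.98 [160. 320.] size ((0.630131721496582, 0.06882019340991974), (0.23499101400375366, 0.1282183825969696), 30.624467849731445) dist 0.6327845
port (array([0.5977, 0.062 , 0.1064]), np.float64(0.020504101568574684))
reader [0.6049 0.0606 0.0014] 0.008976713387086225
beaker [0.7637 0.1134 0.0076] 0.009936770824088823
die [ 0.7576 -0.1054  0.0112] 0.009242959412017322
tile [ 0.4048  0.0217 -0.0167] 0.0026534886047741377
tab [ 0.58   -0.3261  0.0182] 0.00952796697468867
bar [ 0.4459 -0.2956  0.0303] 0.006750196010581375
tray [ 0.5197 -0.2945  0.0177] 0.008728693272934228
tote [ 0.5461  0.3176 -0.009 ] 0.001778104865345094
```

{"method": "apply_moves", "body": {"delta_pos": [[0.08,0.07,0.05],[0.16,0.14,0.1],[0.24,0.21,0.14],[0.32,0.28,0.14],[0.4,0.35,0.14]], "rot": [[0,0,-0.03],[0,0,-0.06],[0,0,-0.1],[0,0,-0.13],[0,0,-0.165]], "jaw": [1,1,1,1,1]}}

```text
clock: 2.38
ee_pos: [0.3912, -0.4322, 0.3006]
tool_rot: [[0.966, -0.259, 0.001], [-0.259, -0.966, -0.001], [0.002, 0.001, -1.0]]
ft_force: [0.6, -1.2, 0.1]
width: 0.0856
finger_force: 0.0
```

{"method": "apply_moves", "body": {"delta_pos": [[0.07,0.07,0],[0.14,0.14,0],[0.17,0.18,0],[0.17,0.18,0]], "rot": [[0,0,0],[0,0,0],[0,0,0],[0,0,0]], "jaw": [1,1,1,1]}}

```text
clock: 2.88
ee_pos: [0.4937, -0.3224, 0.2995]
tool_rot: [[0.968, -0.25, 0.001], [-0.25, -0.968, 0.001], [0.0, -0.001, -1.0]]
ft_force: [-0.3, -0.4, 0.7]
width: 0.0853
finger_force: 0.0
```

```bash
cat > w.py <<'E'
from h import *
import sys
np.set_printoptions(precision=4,suppress=True)
im,c=cam('wrist'); save(sys.argv[1],im)
for t in sys.argv[2:]:
    t,z=t.split('='); z=float(z)
    for r in bot.landmark_of('wrist',t):
        if r['confidence']>.25: print('L',t,round(r['confidence'],2),np.round(r['pixel'],1),atz(c,r['pixel'],z))
    for r in bot.regions_of('wrist',t):
        if r['confidence']<.25: continue
        cn=max(cv2.findContours(r['region'].astype(np.uint8),cv2.RETR_EXTERNAL,cv2.CHAIN_APPROX_NONE)[0],key=len)
        w=np.array([atz(c,(p[0][1],p[0][0]),z)[:2] for p in cn],np.float32)
        print('R',t,round(r['confidence'],2),np.round(r['pixel'],1),cv2.minAreaRect(w))
o=bot.get_obs(); print(o['clock'],o['ee_pos'],o['tool_rot'].tolist(),o['width'],o['ft_force'])
print(np.linalg.inv(c['V'])[:3],c['f'])
E
python3 w.py w1.png tablet_center=0.02 slide=0.012 slide_bar=0.027
```

```text
L tablet_center 0.76 [ 88.2 300.6] [ 0.5768 -0.3226  0.02  ]
L tablet_center 0.61 [ 23.3 410.6] [ 0.6124 -0.4611  0.02  ]
R tablet_center 0.94 [ 86.8 300.9] ((0.5794333219528198, -0.32315754890441895), (0.04179009795188904, 0.041666094213724136), 75.39363861083984)
R tablet_center 0.7 [ 23.7 410.1] ((0.6133180856704712, -0.462613582611084), (0.03188997134566307, 0.03448420390486717), 10.090677261352539)
L slide 0.98 [190.5 299.8] [ 0.4523 -0.2866  0.012 ]
L slide 0.89 [110.8 447.1] [ 0.5055 -0.4906  0.012 ]
L slide 0.83 [236.7 490.3] [ 0.3206 -0.5258  0.012 ]
R slide 0.8 [187.8 301.1] ((0.456121027469635, -0.288408488035202), (0.051595255732536316, 0.07082714140415192), 73.80017852783203)
R slide 0.62 [108.4 448.5] ((0.5051188468933105, -0.4952969551086426), (0.07171045243740082, 0.054362740367650986), 1.5927611589431763)
R slide 0.62 [239.  492.1] ((0.30981045961380005, -0.5297496318817139), (0.05750640854239464, 0.07201167196035385), 4.2124552726745605)
R slide 0.46 [ 87.4 299. ] ((0.5798158645629883, -0.3216446042060852), (0.04248105362057686, 0.042432527989149094), 75.37615203857
[... 295 characters left out ...]
1.9604177474975586)
R slide_bar 0.66 [187.5 299.4] ((0.4598791003227234, -0.2908066511154175), (0.0512579083442688, 0.06965456157922745), 73.85335540771484)
R slide_bar 0.58 [243.  493.4] ((0.3188300132751465, -0.5233272314071655), (0.05659838765859604, 0.073356494307518), 2.9977617263793945)
3.225 [ 0.4908 -0.3265  0.2996] [[0.9661926697987843, -0.25782094174013315, -0.0002946647726506581], [-0.257821042317489, -0.9661926135621954, -0.0003789936381835139], [-0.00018699043010204824, 0.00044215165393230463, -0.9999998847682404]] 0.08568933103586385 [0.0258 0.0541 0.1469]
[[-0.2521 -0.9161 -0.3119  0.5748]
 [-0.9677  0.2381  0.0829 -0.3436]
 [-0.0017  0.3227 -0.9465  0.4567]] 347.7064059148525
```

View pics/w1.png

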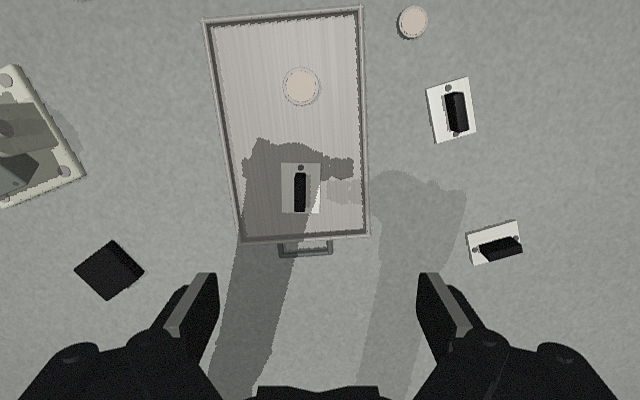

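The tablet in the tray at (300,87) measures 42 mm, against about 33 mm and 60 mm for the look-alikes. The slide in the tray at (300,188) is nearest the base, at 0.54 m against 0.61 and 0.71. Both targets are confirmed, so I'm going for the tablet.

{"method": "apply_moves", "body": {"delta_pos": [[0.07,0.003,-0.06],[0.146,0.006,-0.12],[0.146,0.006,-0.22],[0.146,0.006,-0.31],[0.146,0.006,-0.38]], "rot": [[0,0,0],[0,0,0],[0,0,0],[0,0,0],[0,0,0]], "jaw": [1,1,1,1,1]}}

```text
clock: 3.85
ee_pos: [0.578, -0.3221, 0.069]
tool_rot: [[0.966, -0.257, -0.002], [-0.257, -0.966, 0.001], [-0.002, -0.0, -1.0]]
ft_force: [-0.1, -0.7, 0.2]
width: 0.0854
finger_force: 0.0
```

{"method": "apply_moves", "body": {"delta_pos": [[0,0,-0.04],[0,0,-0.07],[0,0,-0.074],[0,0,-0.074]], "rot": [[0,0,0],[0,0,0],[0,0,0],[0,0,0]], "jaw": [1,1,1,0.8]}}

```text
clock: 4.35
ee_pos: [0.5799, -0.3222, 0.0281]
tool_rot: [[0.967, -0.256, 0.001], [-0.256, -0.967, -0.001], [0.001, 0.0, -1.0]]
ft_force: [1.0, -0.1, 1.2]
width: 0.0695
finger_force: 0.0
```

{"method": "apply_moves", "body": {"delta_pos": [[0,0,0],[0,0,0],[0,0,0],[0,0,0],[0,0,0]], "rot": [[0,0,0],[0,0,0],[0,0,0],[0,0,0],[0,0,0]], "jaw": [0.6,0.3,0.3,0.3,0.3], "force": 40}}

```text
clock: 4.97
ee_pos: [0.5793, -0.3217, 0.0271]
tool_rot: [[0.967, -0.256, -0.0], [-0.256, -0.967, 0.0], [-0.0, -0.0, -1.0]]
ft_force: [-0.4, -0.0, -0.2]
width: 0.0258
finger_force: 0.0
```

```bash
python3 w.py w2.png tablet_center=0.02; python3 - <<'E'
from h import *
im,c=cam('side'); save('s2.png',cv2.resize(im[200:330,260:420],None,fx=3,fy=3))
a=cv2.imread('pics/w2.png'); b=cv2.imread('pics/s2.png'); 
cv2.imwrite('pics/v3.png',np.vstack([cv2.resize(a,(480,300)),b[:300]]))
E
```

```text
L tablet_center 0.75 [249.5 320.4] [ 0.5814 -0.3237  0.02  ]
L tablet_center 0.57 [114.5 580.2] [ 0.617  -0.4563  0.02  ]
R tablet_center 0.68 [111.6 579.6] ((0.6174272894859314, -0.45686084032058716), (0.03804578632116318, 0.03132006525993347), 71.022216796875)
R tablet_center 0.56 [247.4 320.8] ((0.5822985768318176, -0.32292893528938293), (0.04250417649745941, 0.048056963831186295), 47.346107482910156)
5.125 [ 0.5793 -0.3217  0.0271] [[0.9667699640168664, -0.25564786209193735, -8.533843603402868e-05], [-0.25564785960970876, -0.9667699676526181, 3.901192109770508e-05], [-9.247595126900778e-05, -1.5898965041391558e-05, -0.9999999955977107]] 0.025394279232591122 [-0.2186  0.9642 -0.6367]
[[-0.2574 -0.9145 -0.3123  0.6604]
 [-0.9663  0.2435  0.0836 -0.3432]
 [-0.0004  0.3233 -0.9463  0.1843]] 347.7064059148525
```

View pics/v3.png

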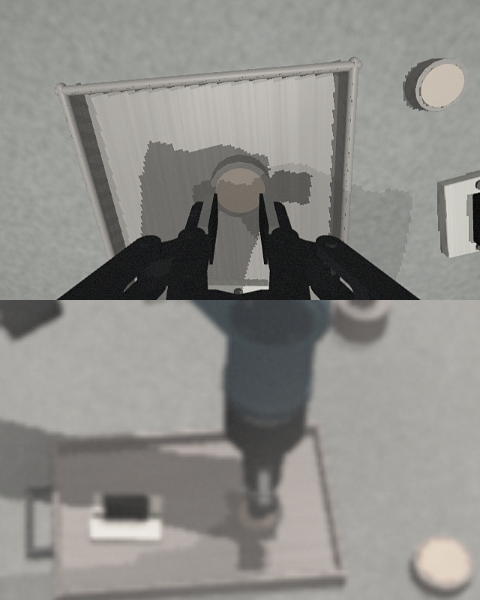

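```bash
python3 - <<'E'
from h import *
im,c=cam('wrist'); o=bot.get_obs(); R=o['tool_rot'];p=o['ee_pos']
for a in (0,.003,.01,.022):
  for y in (-.0127,.0127): print(a,y,proj(c,p+R@[0,y,a])*0.75)
E
python3 - <<'E'
import cv2
a=cv2.imread('pics/w2.png'); cv2.imwrite('pics/v4.png',cv2.resize(a[180:330,240:400],None,fx=4,fy=4,interpolation=cv2.INTER_CUBIC))
E
```

```text
0 -0.0127 [195.28841792 219.48507413]
0 0.0127 [195.23683796 257.15945237]
0.003 -0.0127 [193.19907295 219.78210491]
0.003 0.0127 [193.14802556 256.85780086]
0.01 -0.0127 [188.57292086 220.43977974]
0.01 0.0127 [188.52308564 256.18989975]
0.022 -0.0127 [181.36749806 221.46413543]
0.022 0.0127 [181.31964136 255.14962928]
```

View pics/v4.png

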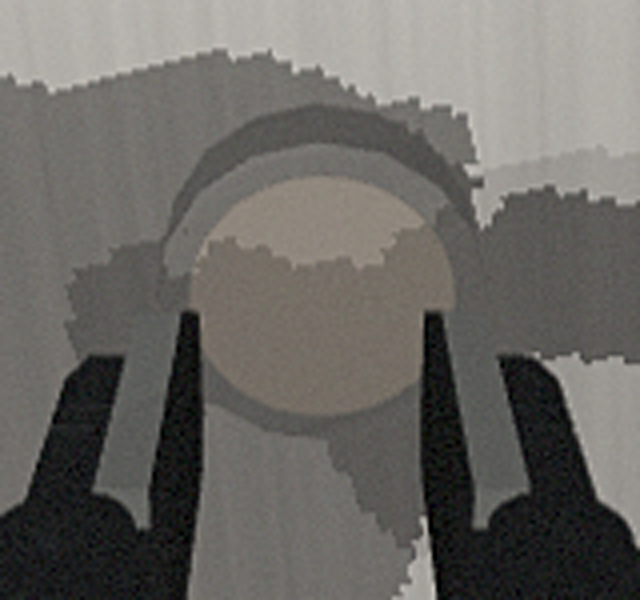

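The fingers closed to 25 mm with nothing between them. In the picture the tips show at (200,310) and (425,310), above the tablet rather than beside it. The tips' apparent gap puts them about 16 mm behind the TCP, not 22 mm ahead of it. I'll reopen and go down in small steps, watching the force.

{"method": "apply_moves", "body": {"delta_pos": [[0,0,0],[0,0,0],[0,0,0],[0,0,-0.007],[0,0,-0.013]], "rot": [[0,0,0],[0,0,0],[0,0,0],[0,0,0],[0,0,0]], "jaw": [0.72,0.72,0.72,0.72,0.72]}}

```text
clock: 5.85
ee_pos: [0.5792, -0.3216, 0.0189]
tool_rot: [[0.967, -0.256, -0.0], [-0.256, -0.967, 0.0], [-0.0, -0.0, -1.0]]
ft_force: [0.1, -0.1, -0.5]
width: 0.0616
finger_force: 0.0
```

```bash
python3 - <<'E'
from h import *
np.set_printoptions(precision=4,suppress=True)
im,c=cam('wrist'); save('w3.png',im); o=bot.get_obs(); print(o['clock'],o['ee_pos'],o['width'],o['ft_force'])
cv2.imwrite('pics/v5.png',cv2.resize(cv2.imread('pics/w3.png')[180:350,210:430],None,fx=3,fy=3,interpolation=cv2.INTER_CUBIC))
E
```

```text
5.9 [ 0.5789 -0.3214  0.0184] 0.061533286930847676 [-0.7942  0.3311 -1.1325]
```

View pics/v5.png

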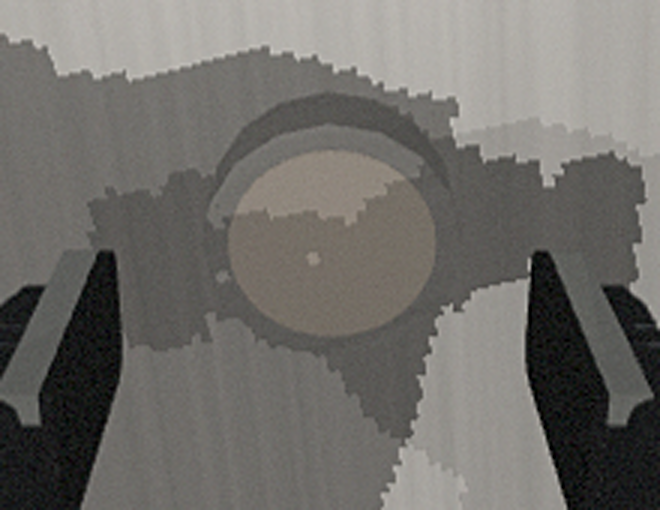

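The tips sit well outside and above the ring: tips at (120,250) and (530,250), ring 205–450 wide. There is no contact force, so they really are higher than stated. I'll feel downward for the floor with force checks.

{"method": "apply_moves", "body": {"delta_pos": [[0,0,-0.01],[0,0,-0.02],[0,0,-0.025],[0,0,-0.03],[0,0,-0.03]], "rot": [[0,0,0],[0,0,0],[0,0,0],[0,0,0],[0,0,0]], "jaw": [0.72,0.72,0.72,0.72,0.72]}}

```text
clock: 6.52
ee_pos: [0.5792, -0.3216, 0.0011]
tool_rot: [[0.967, -0.256, -0.0], [-0.256, -0.967, 0.0], [-0.0, -0.0, -1.0]]
ft_force: [-0.7, -0.8, -0.2]
width: 0.0612
finger_force: 0.0
```

{"method": "apply_moves", "body": {"delta_pos": [[0,0,-0.004],[0,0,-0.007],[0,0,-0.007]], "rot": [[0,0,0],[0,0,0],[0,0,0]], "jaw": [0.72,0.72,0.72]}}

```text
clock: 6.9
ee_pos: [0.5792, -0.3216, -0.003]
tool_rot: [[0.967, -0.256, -0.0], [-0.256, -0.967, 0.0], [-0.0, -0.0, -1.0]]
ft_force: [0.0, -0.8, 0.1]
width: 0.0613
finger_force: 0.0
```

{"method": "apply_moves", "body": {"delta_pos": [[0,0,-0.004],[0,0,-0.007],[0,0,-0.007]], "rot": [[0,0,0],[0,0,0],[0,0,0]], "jaw": [0.72,0.72,0.72]}}

```text
clock: 7.28
ee_pos: [0.5792, -0.3216, -0.0073]
tool_rot: [[0.967, -0.256, -0.0], [-0.256, -0.967, 0.0], [-0.0, -0.0, -1.0]]
ft_force: [0.3, -0.1, -0.2]
width: 0.0618
finger_force: 0.0
```

```bash
python3 w.py w4.png tablet_center=0.02; python3 - <<'E'
import cv2
cv2.imwrite('pics/v6.png',cv2.resize(cv2.imread('pics/w4.png')[180:350,210:430],None,fx=3,fy=3,interpolation=cv2.INTER_CUBIC))
E
```

```text
R tablet_center 0.97 [281.2 320.5] ((0.5821282863616943, -0.32407471537590027), (0.042350899428129196, 0.04848666861653328), 63.73063278198242)
R tablet_center 0.95 [121.5 617.3] ((0.618248462677002, -0.44424086809158325), (0.032539818435907364, 0.017918284982442856), 1.7364356517791748)
7.425 [ 0.5793 -0.3217 -0.007 ] [[0.9667599177966151, -0.25568586374808827, 2.0525010321860023e-05], [-0.2556858631658621, -0.9667599177839746, -2.7266295828359425e-05], [2.681436369133007e-05, 2.1112006933034174e-05, -0.9999999994176366]] 0.06146842970351062 [0.1737 0.214  0.1726]
[[-0.2574 -0.9144 -0.3125  0.6603]
 [-0.9663  0.2434  0.0837 -0.3431]
 [-0.0005  0.3235 -0.9462  0.1499]] 347.7064059148525
```

View pics/v6.png

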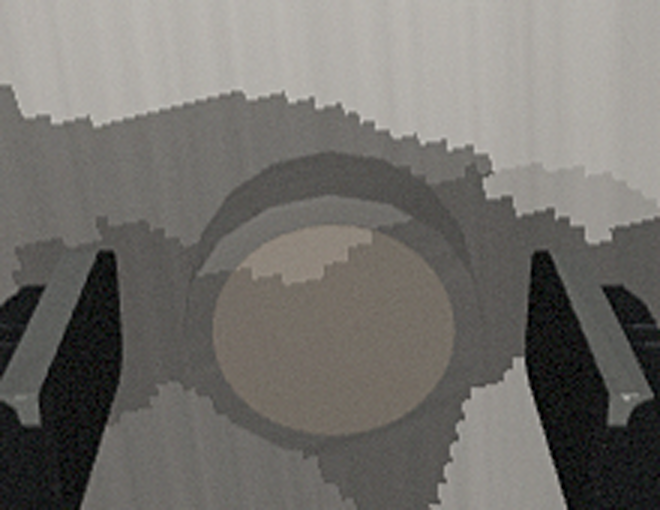

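Ring outer diameter is about 95 px (192–478 in the crop), so the tips are now about level with the tablet's top. Another ~10 mm down is needed, so I'm continuing with force checks.

{"method": "apply_moves", "body": {"delta_pos": [[-0.003,0.001,-0.004],[-0.003,0.001,-0.01],[-0.003,0.001,-0.01]], "rot": [[0,0,0],[0,0,0],[0,0,0]], "jaw": [0.72,0.72,0.72]}}

```text
clock: 7.8
ee_pos: [0.5771, -0.3209, -0.0136]
tool_rot: [[0.967, -0.256, -0.001], [-0.256, -0.967, 0.0], [-0.001, -0.0, -1.0]]
ft_force: [-1.0, -0.1, 0.1]
width: 0.0615
finger_force: 0.0
```

{"method": "apply_moves", "body": {"delta_pos": [[0,0,-0.004],[0,0,-0.004]], "rot": [[0,0,0],[0,0,0]], "jaw": [0.72,0.72]}}

```text
clock: 8.05
ee_pos: [0.5774, -0.321, -0.0157]
tool_rot: [[0.967, -0.256, -0.0], [-0.256, -0.967, 0.0], [-0.0, -0.0, -1.0]]
ft_force: [-0.1, -0.7, -0.4]
width: 0.0616
finger_force: 0.0
```

{"method": "apply_moves", "body": {"delta_pos": [[0,0,0],[0,0,0],[0,0,0],[0,0,0]], "rot": [[0,0,0],[0,0,0],[0,0,0],[0,0,0]], "jaw": [0.4,0.4,0.4,0.4], "force": 30}}

```text
clock: 8.55
ee_pos: [0.5795, -0.3219, -0.0129]
tool_rot: [[0.967, -0.256, 0.003], [-0.256, -0.967, -0.002], [0.004, 0.001, -1.0]]
ft_force: [-2.3, 1.9, 14.6]
width: 0.0427
finger_force: 36.9
```

Gripped: width 43 mm, 37 N. The floor contact puts the fingertips about 17 mm behind the reported TCP, and I'll use that from here. Lifting.

{"method": "apply_moves", "body": {"delta_pos": [[0,0,0.02],[0,0,0.06],[0,0,0.12],[0,0,0.2],[0,0,0.28]], "rot": [[0,0,0],[0,0,0],[0,0,0],[0,0,0],[0,0,0]], "jaw": [0.4,0.4,0.4,0.4,0.4]}}

```text
clock: 9.18
ee_pos: [0.5774, -0.3211, 0.1554]
tool_rot: [[0.967, -0.256, 0.001], [-0.256, -0.967, -0.0], [0.001, 0.0, -1.0]]
ft_force: [0.7, -0.6, -0.5]
width: 0.0428
finger_force: 30.7
```

{"method": "apply_moves", "body": {"delta_pos": [[-0.01,0.06,0.08],[-0.02,0.15,0.17],[-0.02,0.25,0.17],[-0.03,0.35,0.17],[-0.03,0.45,0.17]], "rot": [[0,0,0],[0,0,0],[0,0,0],[0,0,0],[0,0,0]], "jaw": [0.4,0.4,0.4,0.4,0.4]}}

```text
clock: 9.8
ee_pos: [0.5591, -0.0527, 0.2563]
tool_rot: [[0.967, -0.256, 0.002], [-0.256, -0.967, -0.0], [0.002, -0.0, -1.0]]
ft_force: [0.6, -0.2, -1.1]
width: 0.0428
finger_force: 30.7
```

{"method": "apply_moves", "body": {"delta_pos": [[-0.01,0.1,0],[-0.02,0.2,0],[-0.04,0.3,0],[-0.04,0.4,0],[-0.04,0.4,0]], "rot": [[0,0,0.02],[0,0,0.04],[0,0,0.04],[0,0,0.04],[0,0,0.04]], "jaw": [0.4,0.4,0.4,0.4,0.4]}}

```text
clock: 10.42
ee_pos: [0.5339, 0.1921, 0.256]
tool_rot: [[0.992, -0.123, 0.001], [-0.123, -0.992, 0.004], [0.0, -0.004, -1.0]]
ft_force: [0.0, -0.9, -0.4]
width: 0.0428
finger_force: 30.8
```

```bash
python3 w.py w5.png tote_floor=0.004 port=0.107 head=0.107 reader=0.005
```

```text
L tote_floor 0.72 [154.2 218.8] [0.555  0.3085 0.004 ]
R tote_floor 0.67 [148.6 201.5] ((0.5472415685653687, 0.3259317874908447), (0.18708869814872742, 0.24359950423240662), 84.0289535522461)
L port 0.71 [ 93.3 469. ] [0.595  0.0571 0.107 ]
R port 0.92 [ 69.4 464.7] ((0.6094956994056702, 0.05835847556591034), (0.11930207163095474, 0.12059008330106735), 1.439079999923706)Traceback (most recent call last):
  File "w.py", line 7, in <module>
    for r in bot.landmark_of('wrist',t):
             ~~~~~~~~~~~~~~~^^^^^^^^^^^
ValueError: it knows: beaker, die, port, reader, slide, slide_bar, slide_face, tablet, tablet_center, tile_case, tote_floor, tray_floor
```

{"method": "apply_moves", "body": {"delta_pos": [[0.01,0.1,0],[0.022,0.2,0],[0.022,0.203,-0.08],[0.022,0.203,-0.16],[0.022,0.203,-0.24]], "rot": [[0,0,0],[0,0,0],[0,0,0],[0,0,0],[0,0,0]], "jaw": [0.4,0.4,0.4,0.4,0.4]}}

```text
clock: 11.3
ee_pos: [0.5496, 0.3057, 0.1094]
tool_rot: [[0.991, -0.135, 0.001], [-0.135, -0.991, -0.001], [0.001, 0.001, -1.0]]
ft_force: [-0.0, 0.2, -0.1]
width: 0.0426
finger_force: 31.0
```

```bash
python3 w.py w6.png tote_floor=0.004; python3 - <<'E'
from h import *
im,c=cam('side'); save('s6.png',im)
a=cv2.imread('pics/w6.png'); b=cv2.imread('pics/s6.png')
cv2.imwrite('pics/v7.png',np.hstack([cv2.resize(a,(400,250)),cv2.resize(b[60:260,200:440],(400,333))[:250]]))
E
```

```text
R tote_floor 0.89 [146.3 308.1] ((0.5512716174125671, 0.31010711193084717), (0.20211480557918549, 0.2368442565202713), 84.0257339477539)
R tote_floor 0.68 [ 91.7 594.2] ((0.5972403883934021, 0.09687118232250214), (0.14387167990207672, 0.06124422326683998), 8.760085105895996)
11.45 [0.5477 0.305  0.1088] [[0.9909440616502145, -0.13420822878634522, -0.004244762208605636], [-0.13422248916591012, -0.9909458140203681, -0.003273694795936937], [-0.0037669725619797487, 0.003813790967245279, -0.999985632354873]] 0.04253445550758534 [-0.6261 -0.0063  0.2482]
[[-0.1365 -0.9377 -0.3194  0.6326]
 [-0.9906  0.1293  0.0437  0.2944]
 [ 0.0004  0.3223 -0.9466  0.2666]] 347.7064059148525
```

View pics/v7.png

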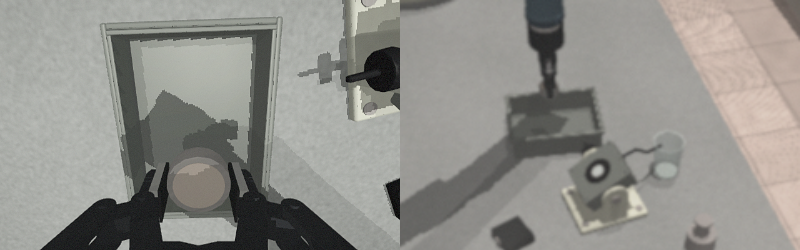

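The tablet sits well in the jaws at (198,183), above the middle of the tote, and the side view shows the gripper over the tote. Lowering.

{"method": "apply_moves", "body": {"delta_pos": [[0,0.005,-0.06],[0,0.005,-0.12],[0,0.005,-0.165],[0,0.005,-0.185],[0,0.005,-0.192]], "rot": [[0,0,0],[0,0,0],[0,0,0],[0,0,0],[0,0,0]], "jaw": [0.4,0.4,0.4,0.4,0.4]}}

```text
clock: 12.12
ee_pos: [0.5501, 0.3109, -0.0032]
tool_rot: [[0.991, -0.133, 0.002], [-0.133, -0.991, 0.001], [0.002, -0.001, -1.0]]
ft_force: [0.5, 0.4, -1.1]
width: 0.0427
finger_force: 30.9
```

{"method": "apply_moves", "body": {"delta_pos": [[0,0,-0.005],[0,0,-0.007],[0,0,-0.007]], "rot": [[0,0,0],[0,0,0],[0,0,0]], "jaw": [0.4,0.4,0.4]}}

```text
clock: 12.5
ee_pos: [0.5491, 0.3106, -0.0084]
tool_rot: [[0.991, -0.132, 0.001], [-0.132, -0.991, 0.0], [0.001, -0.0, -1.0]]
ft_force: [0.1, 0.8, 0.2]
width: 0.0427
finger_force: 30.9
```

{"method": "apply_moves", "body": {"delta_pos": [[0,0,-0.004],[0,0,-0.007],[0,0,-0.007]], "rot": [[0,0,0],[0,0,0],[0,0,0]], "jaw": [0.4,0.4,0.4]}}

```text
clock: 12.88
ee_pos: [0.5488, 0.3104, -0.0128]
tool_rot: [[0.991, -0.132, 0.0], [-0.132, -0.991, -0.0], [0.0, 0.0, -1.0]]
ft_force: [-1.1, -1.0, 2.3]
width: 0.0429
finger_force: 33.0
```

{"method": "apply_moves", "body": {"delta_pos": [[0,0,0],[0,0,0],[0,0,0],[0,0,0.02],[0,0,0.06]], "rot": [[0,0,0],[0,0,0],[0,0,0],[0,0,0],[0,0,0]], "jaw": [0.6,0.7,0.7,0.7,0.7]}}

```text
clock: 13.5
ee_pos: [0.5481, 0.31, 0.0232]
tool_rot: [[0.991, -0.132, -0.001], [-0.132, -0.991, -0.001], [-0.001, 0.001, -1.0]]
ft_force: [1.1, -0.2, 1.2]
width: 0.06
finger_force: 0.0
```

{"method": "apply_moves", "body": {"delta_pos": [[0,0,0.1],[0,0,0.2],[0,0,0.3],[0,-0.1,0.4],[0,-0.15,0.4]], "rot": [[0,0,0],[0,0,0],[0,0,0],[0,0,0],[0,0,0]], "jaw": [0.7,0.7,0.7,0.7,0.7]}}

```text
clock: 14.12
ee_pos: [0.5499, 0.2206, 0.2673]
tool_rot: [[0.991, -0.131, 0.006], [-0.131, -0.991, 0.003], [0.005, -0.003, -1.0]]
ft_force: [0.7, -0.5, -0.8]
width: 0.0602
finger_force: 0.0
```

```bash
python3 w.py w7.png tablet_center=0.02 tote_floor=0.004 port=0.107
```

```text
L tablet_center 0.98 [172.4 243.5] [0.5485 0.3108 0.02  ]
R tablet_center 0.71 [170.5 246. ] ((0.5512010455131531, 0.30873024463653564), (0.04042426124215126, 0.045724108815193176), 36.723148345947266)
L tote_floor 0.57 [165.3 246.4] [0.5535 0.3094 0.004 ]
L tote_floor 0.48 [108.7 495.6] [0.5811 0.0076 0.004 ]
R tote_floor 0.74 [154.3 231.3] ((0.5449670553207397, 0.3225952088832855), (0.18334072828292847, 0.2434728741645813), 84.03855895996094)
L port 0.57 [106.7 494.7] [0.5954 0.0578 0.107 ]
R port 0.62 [ 83.3 491.4] ((0.6097284555435181, 0.06656129658222198), (0.11827823519706726, 0.13463285565376282), 77.2808837890625)
14.475 [0.548  0.2219 0.2626] [[0.991475697927976, -0.13028774897089046, -0.001021218062326036], [-0.13028724064780045, -0.991476138269101, 0.0005496975279623553], [-0.0010841321942988051, -0.00041196005674556355, -0.9999993274729223]] 0.05989878195340039 [-0.0436  0.3615  0.1389]
[[-0.1327 -0.9398 -0.3148  0.6322]
 [-0.9911  0.1247  0.0455  0.2092]
 [-0.0035  0.318  -0.9481  0.4249]] 347.7064059148525
```

Tablet confirmed at (0.549, 0.311) on the tote floor. Next, a look at the reader's face from above.

{"method": "apply_moves", "body": {"delta_pos": [[0.02,-0.09,0],[0.04,-0.18,0],[0.065,-0.27,0],[0.065,-0.27,0],[0.065,-0.27,0]], "rot": [[0,0,0.02],[0,0,0.04],[0,0,0.05],[0,0,0.05],[0,0,0.05]], "jaw": [0.7,0.7,0.7,0.7,0.7]}}

```text
clock: 15.1
ee_pos: [0.5874, 0.0601, 0.2624]
tool_rot: [[1.0, 0.026, -0.001], [0.026, -1.0, 0.001], [-0.001, -0.001, -1.0]]
ft_force: [0.3, 0.3, 0.1]
width: 0.0597
finger_force: 0.0
```

```bash
python3 w.py w8.png port=0.107 reader=0.005; python3 - <<'E'
import cv2
cv2.imwrite('pics/v8.png',cv2.resize(cv2.imread('pics/w8.png'),(800,500),interpolation=cv2.INTER_CUBIC))
E
```

```text
L port 0.92 [171.4 320.3] [0.596  0.0578 0.107 ]
R port 0.76 [148.3 316.5] ((0.6429933309555054, 0.06290191411972046), (0.17686815559864044, 0.11151059716939926), 0.6638337969779968)
L reader 0.82 [141.2 315.4] [0.6079 0.0633 0.005 ]
L reader 0.55 [262.1 574.1] [ 0.4555 -0.2857  0.005 ]
R reader 0.76 [143.2 312.1] ((0.6141917705535889, 0.06962741166353226), (0.2088630348443985, 0.2110946625471115), 68.48754119873047)
15.35 [0.5875 0.06   0.2629] [[0.9996467176761172, 0.026577842643449277, -0.00024108045386152444], [0.026577941258978725, -0.9996466577667925, 0.00041551668488849173], [-0.00022995173288883683, -0.0004217773123298639, -0.999999884613043]] 0.059902129812068265 [-0.0004  0.1265 -1.1907]
[[ 0.0239 -0.9457 -0.3241  0.6714]
 [-0.9997 -0.0229 -0.0068  0.062 ]
 [-0.001   0.3242 -0.946   0.4195]] 347.7064059148525
```

View pics/v8.png

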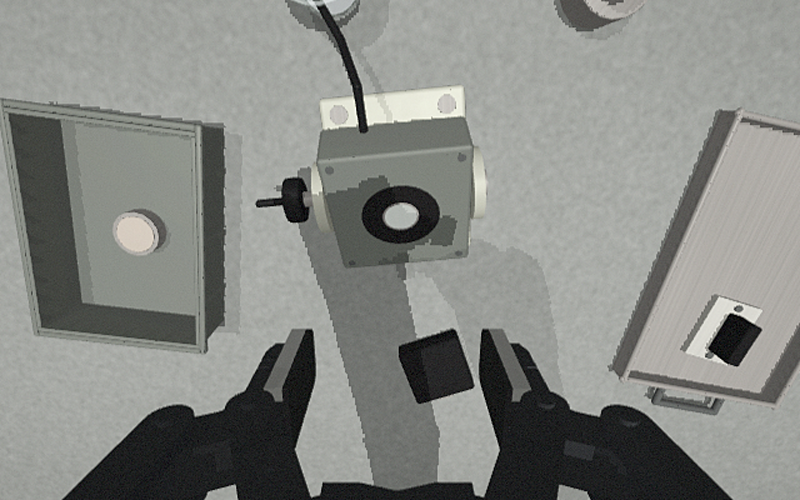

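The wrist view shows the face with corners (in the 800 px view) at (318,162), (472,150), (467,254), (345,267) and the port at (401,215). The tablet lies in the tote at (136,233). I'll refine the edges and fit the face plane, together with the side view.

```bash
cat > fit.py <<'E'
from h import *
from scipy.optimize import least_squares
np.set_printoptions(precision=4,suppress=True)
def refine(path,C,s=5):
    g=cv2.GaussianBlur(cv2.cvtColor(cv2.imread(path),cv2.COLOR_BGR2GRAY).astype(np.float32),(0,0),1.0)
    C=np.array(C,float)
    for _ in range(2):
        L=[]
        for i in range(4):
            a,b=C[i],C[(i+1)%4]; d=(b-a)/np.linalg.norm(b-a); n=np.array([-d[1],d[0]])
            t=np.linspace(.12,.88,40); k=np.arange(-s,s+.01,.25)
            P=(a+t[:,None]*(b-a))[:,None,:]+k[None,:,None]*n
            v=cv2.remap(g,P[...,0].astype(np.float32),P[...,1].astype(np.float32),cv2.INTER_LINEAR)
            G=np.abs(np.gradient(v,axis=1)); j=G.argmax(1); ok=G.max(1)>np.median(G.max(1))*.5
            pts=P[np.arange(40),j][ok].astype(np.float32)
            l=cv2.fitLine(pts,cv2.DIST_HUBER,0,.01,.01).ravel(); L.append(l)
        C=np.array([np.array(p[2:])+p[:2]*np.linalg.solve(np.c_[p[:2],-q[:2]],q[2:]-p[2:])[0] for p,q in ((L[i-1],L[i]) for i in range(4))]); s=3
    return C
W=np.array([[.0239,-.9457,-.3241,.6714],[-.9997,-.0229,-.0068,.062],[-.001,.3242,-.946,.4195],[0,0,0,1]])
cw0=bot.get_calibration('wrist'); cw=dict(f=347.7064,cx=cw0['cx'],cy=cw0['cy'],V=np.linalg.inv(W))
c=bot.get_calibration('side'); cs=dict(f=200/np.tan(np.radians(c['fovy'])/2),cx=c['cx'],cy=c['cy'],V=np.array(c['view']))
# order: far-left, far-right, near-right, near-left (seen from robot)
w0=np.array([(318,162),(472,150),(467,254),(345,267)])*.8
s0=[(331,145),(340.5,165),(311,182),(302,161)]
Cw=refine('pics/w8.png',w0,4); Cs=refine('pics/side.png',s0,3)
print(Cw/.8,'\n',Cs)
M=np.array([[.055,.052,0],[.055,-.052,0],[-.055,-.052,0],[-.055,.052,0],[0,0,0]])
def pts(p):
    ps,th=p[3],p[4]; r=np.array([np.cos(ps),np.sin(ps),0]); z=np.array([0,0,1.])
    n=-np.sin(th)*r+np.cos(th)*z; x=np.cos(th)*r+np.sin(th)*z; y=np.cross(n,x)
    return p[:3]+M@np.array([x,y,n]),n,x,y
def run(uw,us):
    def f(p):
        P=pts(p)[0]; e=[]
        if uw:
            V=cw['V'].copy(); V[2,3]+=p[5]
            cc=dict(cw,V=V); e+=[(proj(cc,q)[::-1]-u) for q,u in zip(P,np.vstack([Cw,[320.5,171.8]]))]
        if us: e+=[(proj(cs,q)[::-1]-u) for q,u in zip(P[:4],Cs)]
        return np.r_[np.ravel(e),p[5]/.004]
    r=least_squares(f,[.6,.06,.107,0,.35,0]); print(uw,us,r.x,'rms',np.sqrt(np.mean(r.fun[:-1]**2)),'z from slope',.08+.03*np.cos(r.x[4])); return r
for a in ((1,0),(0,1),(1,1)): r=run(*a)
print(pts(r.x)[1:])
E
python3 fit.py
```

```text
[[313.226  159.9811]
 [475.459  144.0313]
 [467.8081 256.8807]
 [344.0987 267.9861]] 
 [[324.6803 138.7888]
 [341.4213 166.8726]
 [305.7078 182.6344]
 [304.6883 174.2101]]
1 0 [0.596  0.0577 0.1077 0.12   0.5217 0.    ] rms 0.23542551093740358 z from slope 0.10600984145565356
0 1 [ 0.5697 -0.0412  0.1942  0.0744  0.7021  0.    ] rms 4.8673267019910975 z from slope 0.10290482310547362
1 1 [ 0.5928  0.0575  0.0968  0.1223  0.5263 -0.0087] rms 3.5130322191268144 z from slope 0.10594018875159922
(array([-0.4986, -0.0613,  0.8647]), array([0.8582, 0.1055, 0.5023]), array([-0.122 ,  0.9925,  0.    ]))
```

The wrist-only fit is excellent (0.24 px): port (0.596, 0.058, 0.108), yaw 0.12, slope 0.52. The hinge height comes out at 0.082 against 0.080 expected. The side edges are too blurred to add anything. Now to the slide.

{"method": "apply_moves", "body": {"delta_pos": [[-0.03,-0.09,0],[-0.07,-0.18,0],[-0.1,-0.27,0],[-0.14,-0.36,0],[-0.18,-0.45,-0.04]], "rot": [[0,0,-0.02],[0,0,-0.04],[0,0,-0.06],[0,0,-0.08],[0,0,-0.097]], "jaw": [0.7,0.7,0.7,0.7,0.7]}}

```text
clock: 15.98
ee_pos: [0.4811, -0.2121, 0.2409]
tool_rot: [[0.961, -0.278, 0.004], [-0.278, -0.961, -0.002], [0.005, 0.0, -1.0]]
ft_force: [0.6, -0.4, -0.6]
width: 0.0596
finger_force: 0.0
```

{"method": "apply_moves", "body": {"delta_pos": [[-0.03,-0.07,-0.04],[-0.045,-0.13,-0.1],[-0.045,-0.13,-0.13],[-0.045,-0.13,-0.13]], "rot": [[0,0,0],[0,0,0],[0,0,0],[0,0,0]], "jaw": [0.5,0.5,0.5,0.5]}}

```text
clock: 16.48
ee_pos: [0.4525, -0.2876, 0.1603]
tool_rot: [[0.961, -0.276, -0.002], [-0.276, -0.961, 0.002], [-0.003, -0.001, -1.0]]
ft_force: [-0.2, 0.6, 0.6]
width: 0.0427
finger_force: 0.0
```

```bash
python3 w.py w9.png slide=0.012 slide_bar=0.042; python3 - <<'E'
from h import *
im=cv2.imread('pics/w9.png'); g=cv2.cvtColor(im,cv2.COLOR_BGR2GRAY)
cv2.imwrite('pics/v9.png',cv2.resize(im[100:350,170:470],None,fx=2.4,fy=2.4,interpolation=cv2.INTER_CUBIC))
E
```

```text
L slide 0.9 [ 53.8 539. ] [ 0.506 -0.489  0.012]
L slide 0.69 [250.8 588.5] [ 0.313  -0.5212  0.012 ]
L slide 0.59 [182.8 317.1] [ 0.4521 -0.2867  0.012 ]
R slide 0.98 [ 52.5 541. ] ((0.5039031505584717, -0.4934174418449402), (0.06958358734846115, 0.05571877956390381), 1.4145315885543823)
R slide 0.74 [178.2 320.4] ((0.45591452717781067, -0.28852197527885437), (0.051972489804029465, 0.07091677188873291), 73.8836669921875)
R slide 0.64 [249.  597.5] ((0.30859139561653137, -0.5294779539108276), (0.06282246857881546, 0.07673317193984985), 3.405330181121826)
L slide_bar 0.74 [187.3 315. ] [ 0.4569 -0.2864  0.042 ]
L slide_bar 0.72 [260.2 608.8] [ 0.3202 -0.5175  0.042 ]
L slide_bar 0.66 [ 56.5 556. ] [ 0.5034 -0.4832  0.042 ]
R slide_bar 0.59 [178.3 318.5] ((0.4635816812515259, -0.29060789942741394), (0.04654693230986595, 0.0639461949467659), 73.88368225097656)
R slide_bar 0.59 [248.2 599.7] ((0.3307459354400635, -0.5079659223556519), (0.05602135881781578, 0.06903531402349472), 3.8110158443450928)
16.725 [ 0.4543 -0.2882  0.1625] [[0.9612768768716536, -0.2755785423221848, 0.0017980554661761626], [-0.2755775898882202, -0.9612785291742947, -0.0007624302621082989], [0.0019385415341538685, 0.00023740278933769154, -0.9999980928464994]] 0.04259085140956438 [ 0.0263 -0.2754 -0.2976]
[[-0.2781 -0.9083 -0.3126  0.5335]
 [-0.9605  0.2625  0.0919 -0.3111]
 [-0.0014  0.3258 -0.9454  0.3172]] 347.7064059148525
```

View pics/v9.png

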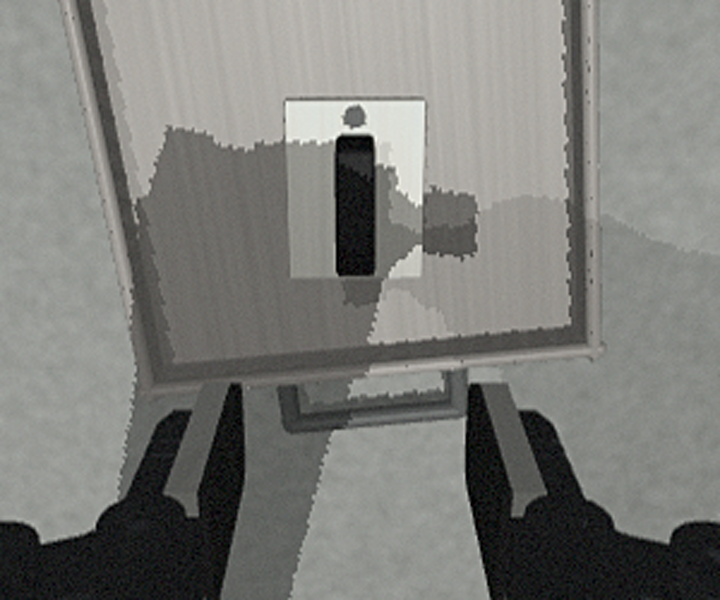

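The slide is square to the tool: plate corners in the crop at (285,99), (426,98), (423,277), (290,277), with the bar at column 355 midway between the fingers (243 and 467). Refining the centre.

```bash
sed -i 's/^W=np/if __name__!="__main__": raise SystemExit\nW=np/' fit.py; python3 - <<'E'
import re
s=open('fit.py').read(); open('ref.py','w').write(s[:s.index('if __name__')])
E
python3 - <<'E'
from ref import *
W=np.array([[-.2781,-.9083,-.3126,.5335],[-.9605,.2625,.0919,-.3111],[-.0014,.3258,-.9454,.3172],[0,0,0,1]])
k=bot.get_calibration('wrist'); c=dict(f=347.7064,cx=k['cx'],cy=k['cy'],V=np.linalg.inv(W))
for z,C in ((.012,[(285,99),(426,98),(423,277),(290,277)]),(.042,[(337,138),(375,138),(375,274),(337,274)])):
    C0=np.array(C)/2.4+[170,100]; C=refine('pics/w9.png',C0,3); print((C-C0)*2.4)
    P=np.array([atz(c,p[::-1],z)[:2] for p in C]); d=P[0]+P[1]-P[2]-P[3]
    print(P.mean(0),np.linalg.norm(P-np.roll(P,1,0),axis=1),'yaw',np.degrees(np.arctan2(d[1],d[0])))
E
```

```text
[[-2.2162  0.5527]
 [-1.8055  1.4427]
 [-3.2561 -4.1809]
 [-0.0107  0.9093]]
[ 0.455  -0.2881] [0.0696 0.0515 0.0675 0.0508] yaw -15.7257910572264
[[-4.8782 -3.8826]
 [-1.5133 -5.5852]
 [-1.7789  0.999 ]
 [-1.0112  1.151 ]]
[ 0.4575 -0.2887] [0.0502 0.0138 0.0507 0.0131] yaw -15.446486545816917
```

{"method": "apply_moves", "body": {"delta_pos": [[0.002,0,-0.08],[0.002,0,-0.16],[0.002,0,-0.22],[0.002,0,-0.25],[0.002,0,-0.261]], "rot": [[0,0,0],[0,0,0],[0,0,0],[0,0,0],[0,0,0]], "jaw": [0.5,0.5,0.5,0.5,0.5]}}

```text
clock: 17.35
ee_pos: [0.4548, -0.2885, 0.0047]
tool_rot: [[0.961, -0.277, 0.0], [-0.277, -0.961, 0.0], [0.0, -0.0, -1.0]]
ft_force: [0.2, -0.5, 0.5]
width: 0.043
finger_force: 0.0
```

{"method": "apply_moves", "body": {"delta_pos": [[0,0,0],[0,0,0],[0,0,0],[0,0,0],[0,0,0]], "rot": [[0,0,0],[0,0,0],[0,0,0],[0,0,0],[0,0,0]], "jaw": [0.4,0.3,0.05,0.05,0.05], "force": 60}}

```text
clock: 17.98
ee_pos: [0.4553, -0.2891, 0.006]
tool_rot: [[0.961, -0.277, 0.002], [-0.277, -0.961, -0.001], [0.002, 0.001, -1.0]]
ft_force: [-1.2, 0.2, 6.3]
width: 0.0127
finger_force: 59.6
```

Grip good: 12.7 mm wide, 60 N. Lifting, then moving in front of and above the reader while yawing to face it.

{"method": "apply_moves", "body": {"delta_pos": [[0,0,0.03],[0,0,0.08],[0,0,0.16],[0,0,0.24],[0.02,0.04,0.32]], "rot": [[0,0,0],[0,0,0],[0,0,0],[0,0,0],[0,0,0]], "jaw": [0.05,0.05,0.05,0.05,0.05]}}

```text
clock: 18.6
ee_pos: [0.4652, -0.2663, 0.1996]
tool_rot: [[0.96, -0.281, 0.0], [-0.281, -0.96, -0.002], [0.001, 0.001, -1.0]]
ft_force: [1.2, 0.0, -1.9]
width: 0.0128
finger_force: 58.6
```

{"method": "apply_moves", "body": {"delta_pos": [[0.03,0.07,0.05],[0.06,0.15,0.08],[0.08,0.24,0.08],[0.11,0.33,0.08],[0.14,0.42,0.08]], "rot": [[0,0,0.02],[0,0,0.05],[0,0,0.08],[0,0,0.1],[0,0,0.1275]], "jaw": [0.05,0.05,0.05,0.05,0.05]}}

```text
clock: 19.23
ee_pos: [0.5505, -0.0111, 0.2462]
tool_rot: [[0.993, 0.122, 0.001], [0.122, -0.993, -0.001], [0.001, 0.001, -1.0]]
ft_force: [-0.1, -0.6, -2.1]
width: 0.0127
finger_force: 58.6
```

{"method": "apply_moves", "body": {"delta_pos": [[0,0.05,0],[0.006,0.1,0],[0.006,0.105,0],[0.006,0.105,0],[0.006,0.105,0]], "rot": [[0,0,0],[0.007,-0.055,0],[0.013,-0.11,0],[0.02,-0.165,0],[0.02,-0.165,0]], "jaw": [0.05,0.05,0.05,0.05,0.05]}}

```text
clock: 19.85
ee_pos: [0.548, 0.049, 0.242]
tool_rot: [[0.864, 0.12, 0.489], [0.105, -0.993, 0.057], [0.493, 0.002, -0.87]]
ft_force: [1.2, 0.2, -1.1]
width: 0.0126
finger_force: 58.7
```

{"method": "apply_moves", "body": {"delta_pos": [[0.02,0.004,-0.06],[0.04,0.008,-0.12],[0.058,0.012,-0.185],[0.058,0.012,-0.185],[0.058,0.012,-0.185]], "rot": [[0,0,0],[0,0,0],[0,0,0],[0,0,0],[0,0,0]], "jaw": [0.05,0.05,0.05,0.05,0.05]}}

```text
clock: 20.48
ee_pos: [0.5924, 0.0556, 0.1396]
tool_rot: [[0.867, 0.119, 0.485], [0.103, -0.993, 0.058], [0.488, -0.0, -0.873]]
ft_force: [-0.5, -1.1, -0.8]
width: 0.0126
finger_force: 58.6
```

```bash
python3 - <<'E'
from h import *
np.set_printoptions(precision=4,suppress=True)
ims=[]
o=bot.get_obs(); R=o['tool_rot'];p=o['ee_pos']; print(o['clock'],p,R.tolist(),o['ft_force'],o['width'])
F=p+R@[0,0,.002]; B=p+R@[0,0,-.021]; print('face expected',F,'port rel',R.T@(np.array([.596,.0577,.1077])-F))
for n in ('wrist','side','top'):
    im,c=cam(n); ims.append(im); save('h_'+n+'.png',im)
    for t,P in (('slide_face',F),('slide_bar',B),('port',np.array([.596,.0577,.1077]))):
        for r in bot.landmark_of(n,t):
            if r['confidence']>.2 and np.linalg.norm(np.array(r['pixel'])-proj(c,P))<40: print(n,t,round(r['confidence'],2),np.round(r['pixel'],1),'exp',proj(c,P))
w,s,t=ims
v=np.vstack([cv2.resize(w[80:380,120:520],(780,585))[:340], np.hstack([cv2.resize(s[120:200,270:390],(390,260)),cv2.resize(t[140:220,215:335],(390,260))])])
save('v10.png',v)
E
```

```text
20.475 [0.5924 0.0556 0.1396] [[0.8666932505368942, 0.11859624626849535, 0.48453868766571706], [0.10343730253590452, -0.9929425481801112, 0.05801569147811384], [0.4879995224566195, -0.00016243340288320124, -0.8728438804835037]] [-0.4503 -1.1286 -0.8139] 0.012627207784260465
face expected [0.5933 0.0557 0.1378] port rel [-0.0122 -0.0017  0.0277]
wrist slide_bar 0.65 [285.7 316.6] exp [281.971  317.1793]
side slide_face 0.67 [157.9 317. ] exp [155.9934 318.3933]
side slide_bar 0.63 [155.3 314.4] exp [152.4413 315.1917]
side port 0.84 [163.7 316.4] exp [161.9077 319.0236]
top slide_face 0.68 [178.4 275.6] exp [179.293  273.2683]
top slide_bar 0.61 [182.6 273.6] exp [182.0435 272.7045]
top port 0.81 [180.5 274.5] exp [179.7295 273.951 ]
```

View pics/v10.png

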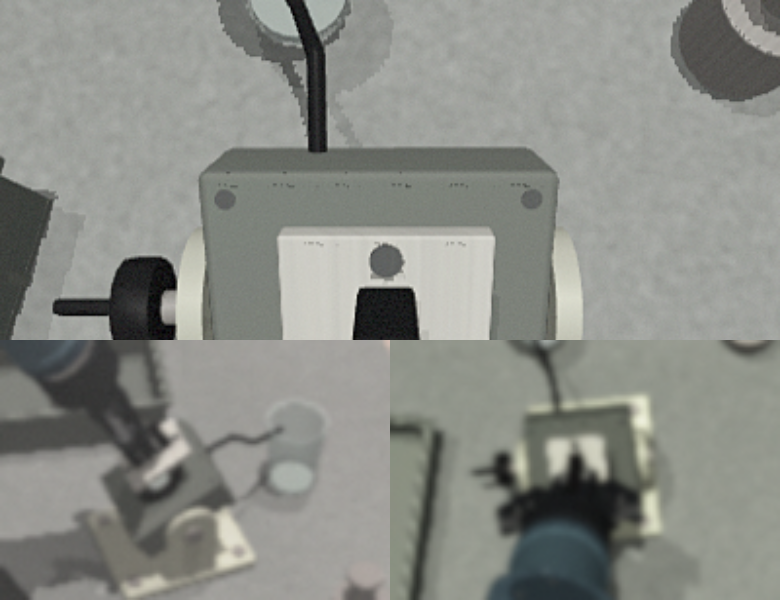

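The hover view shows the slide parallel to the face and roughly centred laterally. In the wrist panel the slide spans columns 278–495 with its far edge at row 236, and the face spans 200–557 with its far edge at row 172. I'll check this against the model and compute the correction.

```bash
python3 - <<'E'
from h import *
np.set_printoptions(precision=4,suppress=True)
_,c=cam('wrist'); o=bot.get_obs(); R=o['tool_rot'];p=o['ee_pos']; print(o['clock'],p,o['ft_force'])
port=np.array([.596,.0577,.1077]); ps,th=.12,.5217
r=np.array([np.cos(ps),np.sin(ps),0]);z=np.array([0,0,1.]);n=-np.sin(th)*r+np.cos(th)*z;x=np.cos(th)*r+np.sin(th)*z;y=np.cross(n,x)
print('face L/R',[proj(c,port+.055*x+s*y)[::-1] for s in (.052,-.052)],'obs (222.6,169.7)(405.6,168.2)')
print('slide L/R',[proj(c,p+R@[.035,s,-.006])[::-1] for s in (-.026,.026)],'obs (262.6,201)(373.8,201)')
print('angle',np.arccos(-R[:,2]@n))
F=p+R@[0,0,.002]
for g in (.006,0): print('gap',g,'delta/0.6',(port+n*g-F)/.6)
print('slide->port in face axes',np.array([x,y,n])@(F-port))
v=np.cross(R[:,2],-n); print('rotvec/pi to align',v/np.pi)
E
```

```text
21.125 [0.5911 0.0567 0.1401] [ 0.1137  0.3321 -2.0597]
face L/R [array([221.4607, 162.5307]), array([411.452, 162.448])] obs (222.6,169.7)(405.6,168.2)
slide L/R [array([260.1582, 197.6208]), array([373.9352, 197.4141])] obs (262.6,201)(373.8,201)
angle 0.01104397997592565
gap 0.006 delta/0.6 [ 0.0017  0.0009 -0.0424]
gap 0 delta/0.6 [ 0.0066  0.0015 -0.0511]
slide->port in face axes [ 0.0118 -0.0004  0.0286]
rotvec/pi to align [-0.0001 -0.0035 -0.0003]
```

{"method": "apply_moves", "body": {"delta_pos": [[-0.009,0,-0.01],[-0.006,0.001,-0.025],[0.001,0.001,-0.042],[0.001,0.001,-0.042],[0.001,0.001,-0.042]], "rot": [[0,-0.0035,0],[0,-0.0035,0],[0,-0.0035,0],[0,-0.0035,0],[0,-0.0035,0]], "jaw": [0.05,0.05,0.05,0.05,0.05]}}

```text
clock: 21.75
ee_pos: [0.5968, 0.0552, 0.1273]
tool_rot: [[0.872, 0.126, 0.473], [0.11, -0.992, 0.062], [0.477, -0.002, -0.879]]
ft_force: [0.2, -0.4, -1.1]
width: 0.0126
finger_force: 58.7
```

```bash
cat > st.py <<'E'
from h import *
np.set_printoptions(precision=4,suppress=True)
o=bot.get_obs(); R=o['tool_rot'];p=o['ee_pos']
port=np.array([.596,.0577,.1077]); ps,th=.12,.5217
r=np.array([np.cos(ps),np.sin(ps),0]);z=np.array([0,0,1.]);n=-np.sin(th)*r+np.cos(th)*z;x=np.cos(th)*r+np.sin(th)*z;y=np.cross(n,x)
F=p+R@[0,0,.002]; A=np.array([x,y,n])
print(o['clock'],p,'off',A@(F-port),'ang',A@np.cross(R[:,2],-n),'force',A@o['ft_force'],'mom',A@o['moment'],o['width'],o['finger_force'])
print('1mm push/0.6',-n*.001/.6,'x 1mm',x*.001/.6)
E
python3 st.py
```

```text
21.75 [0.5968 0.0552 0.1273] off [ 0.0102 -0.0026  0.0147] ang [-0.0052 -0.0247 -0.    ] force [-0.4289 -0.394  -1.0114] mom [-0.001   0.6304  0.0498] 0.012630576968481426 58.66016149520874
1mm push/0.6 [ 0.0008  0.0001 -0.0014] x 1mm [0.0014 0.0002 0.0008]
```

```bash
python3 -c "
from h import *
np.set_printoptions(precision=3,suppress=True)
o=bot.get_obs();print(o['q'],o['qvel'],o['ee_pos'],o['effort'])"
```

```text
[ 0.154  0.425 -0.397  2.171  1.194  0.192 -2.757] [ 0.    -0.01  -0.003  0.004 -0.003 -0.001  0.002] [0.597 0.055 0.127] [  0.026 -42.977  -3.333 -18.593   0.42   -0.876  -0.   ]
```

Joints 6 (0.19) and 7 (−2.76) are at their limits: the forearm lies nearly parallel to the tilted tool. Turning the slide about the face normal is free and relieves joint 7, so I'll back off and turn +90° about the normal.

{"method": "apply_moves", "body": {"delta_pos": [[-0.02,-0.002,0.035],[-0.04,-0.005,0.07],[-0.04,-0.005,0.07],[-0.04,-0.005,0.07],[-0.04,-0.005,0.07]], "rot": [[0,0,0],[-0.027,-0.003,0.048],[-0.054,-0.007,0.095],[-0.082,-0.01,0.143],[-0.111,-0.0135,0.195]], "jaw": [0.05,0.05,0.05,0.05,0.05]}}

```text
clock: 22.38
ee_pos: [0.5728, 0.0521, 0.1698]
tool_rot: [[0.582, 0.658, 0.478], [0.732, -0.68, 0.046], [0.355, 0.323, -0.877]]
ft_force: [-0.2, 0.2, -1.3]
width: 0.0126
finger_force: 58.8
```

{"method": "apply_moves", "body": {"delta_pos": [[0,0,0],[0,0,0],[0,0,0],[0,0,0],[0,0,0]], "rot": [[-0.027,-0.003,0.048],[-0.054,-0.007,0.095],[-0.082,-0.01,0.143],[-0.111,-0.0135,0.195],[-0.136,-0.0165,0.2385]], "jaw": [0.05,0.05,0.05,0.05,0.05]}}

```text
clock: 23.0
ee_pos: [0.5728, 0.052, 0.1696]
tool_rot: [[-0.116, 0.862, 0.493], [0.993, 0.114, 0.036], [-0.025, 0.494, -0.869]]
ft_force: [0.1, 0.1, -1.8]
width: 0.013
finger_force: 58.8
```

```bash
sed -i '$a print(o["q"])' st.py; python3 st.py
```

```text
23.0 [0.5728 0.052  0.1696] off [ 0.0103 -0.0029  0.0635] ang [ 0.0236 -0.0052  0.    ] force [-0.8055  0.1238 -1.6693] mom [ 0.0341  0.6241 -0.0402] 0.012976909877392083 58.773590326309204
1mm push/0.6 [ 0.0008  0.0001 -0.0014] x 1mm [0.0014 0.0002 0.0008]
[ 0.5137  0.3922 -0.8409  2.2001  1.2332  0.3789 -1.1985]
```

{"method": "apply_moves", "body": {"delta_pos": [[0.01,0.004,-0.03],[0.02,0.0078,-0.06],[0.0246,0.0078,-0.0786],[0.0246,0.0078,-0.0786],[0.0246,0.0078,-0.0786]], "rot": [[0.0067,-0.0009,0.0037],[0.0067,-0.0009,0.0037],[0.0067,-0.0009,0.0037],[0.0067,-0.0009,0.0037],[0.0067,-0.0009,0.0037]], "jaw": [0.05,0.05,0.05,0.05,0.05]}}

```text
clock: 23.62
ee_pos: [0.5877, 0.0569, 0.1229]
tool_rot: [[-0.123, 0.86, 0.495], [0.992, 0.108, 0.06], [-0.002, 0.499, -0.867]]
ft_force: [0.2, 0.5, -1.1]
width: 0.0126
finger_force: 58.8
```

```bash
python3 st.py
```

```text
23.625 [0.5877 0.0569 0.1229] off [0.0003 0.0002 0.0153] ang [-0.0003  0.0004  0.    ] force [-0.3459  0.448  -1.082 ] mom [0.008  0.6541 0.0073] 0.012587222776359843 58.790196776390076
1mm push/0.6 [ 0.0008  0.0001 -0.0014] x 1mm [0.0014 0.0002 0.0008]
[ 0.417   0.4961 -0.7276  2.2     1.5566  0.3409 -1.4952]
```

{"method": "apply_moves", "body": {"delta_pos": [[0.0045,0.0005,-0.008],[0.009,0.001,-0.016],[0.009,0.001,-0.016]], "rot": [[0,0,0],[0,0,0],[0,0,0]], "jaw": [0.05,0.05,0.05]}}

```text
clock: 24.0
ee_pos: [0.593, 0.0574, 0.1123]
tool_rot: [[-0.123, 0.861, 0.494], [0.992, 0.107, 0.06], [-0.001, 0.498, -0.867]]
ft_force: [-0.7, 0.1, -0.7]
width: 0.0129
finger_force: 58.8
```

{"method": "apply_moves", "body": {"delta_pos": [[0.0008,0.0001,-0.0014],[0.0016,0.0002,-0.0028],[0.0016,0.0002,-0.0028]], "rot": [[0,0,0],[0,0,0],[0,0,0]], "jaw": [0.05,0.05,0.05]}}

```text
clock: 24.38
ee_pos: [0.594, 0.0575, 0.1111]
tool_rot: [[-0.123, 0.86, 0.495], [0.992, 0.108, 0.06], [-0.002, 0.498, -0.867]]
ft_force: [-0.8, 0.2, -1.1]
width: 0.0126
finger_force: 58.8
```

```bash
python3 st.py
```

```text
24.375 [0.594  0.0575 0.1111] off [-0.0001  0.0001  0.0019] ang [-0.0002 -0.0001 -0.    ] force [-1.2113  0.2751 -0.5426] mom [-0.0289  0.6524  0.0192] 0.012618274927333086 58.790656328201294
1mm push/0.6 [ 0.0008  0.0001 -0.0014] x 1mm [0.0014 0.0002 0.0008]
[ 0.4077  0.5318 -0.7206  2.1898  1.6247  0.354  -1.551 ]
```

Off-centre by 0.1 mm, 1.9 mm gap, aligned. Pressing on in 1 mm steps.

{"method": "apply_moves", "body": {"delta_pos": [[0.0008,0.0001,-0.0014],[0.0016,0.0002,-0.0028],[0.0016,0.0002,-0.0028]], "rot": [[0,0,0],[0,0,0],[0,0,0]], "jaw": [0.05,0.05,0.05]}}

```text
clock: 24.75
ee_pos: [0.595, 0.0576, 0.1096]
tool_rot: [[-0.123, 0.86, 0.495], [0.992, 0.108, 0.06], [-0.002, 0.499, -0.867]]
ft_force: [-2.3, -0.4, 1.5]
width: 0.0127
finger_force: 59.4
```

{"method": "apply_moves", "body": {"delta_pos": [[0.0008,0.0001,-0.0014],[0.0008,0.0001,-0.0014],[0.0008,0.0001,-0.0014]], "rot": [[0,0,0],[0,0,0],[0,0,0]], "jaw": [0.05,0.05,0.05]}}

```text
clock: 25.12
ee_pos: [0.5953, 0.0577, 0.1094]
tool_rot: [[-0.123, 0.86, 0.496], [0.992, 0.108, 0.059], [-0.003, 0.499, -0.867]]
ft_force: [-11.5, -2.7, 17.3]
width: 0.0128
finger_force: 62.0
```

```bash
python3 st.py
```

```text
25.125 [0.5953 0.0577 0.1094] off [ 0.0002  0.     -0.0001] ang [ 0.0007  0.0009 -0.    ] force [-1.535  -1.2951 20.8326] mom [-0.2911  1.3634 -0.0179] 0.012768854494435565 62.02005386352539
1mm push/0.6 [ 0.0008  0.0001 -0.0014] x 1mm [0.0014 0.0002 0.0008]
[ 0.4067  0.5377 -0.7208  2.1883  1.6381  0.3581 -1.562 ]
```

Contact came exactly where predicted, with 21 N. The moment says the pressure sits at the down-slope edge, so the true slope is slightly less. I'll ease the push a little and reduce the tilt by 0.012 rad.

{"method": "apply_moves", "body": {"delta_pos": [[-0.0003,0,0.0006],[-0.0003,0,0.0006],[-0.0003,0,0.0006]], "rot": [[-0.0002,0.002,0],[-0.0005,0.0038,0],[-0.0005,0.0038,0]], "jaw": [0.05,0.05,0.05]}}

```text
clock: 25.5
ee_pos: [0.5952, 0.0577, 0.1093]
tool_rot: [[-0.123, 0.866, 0.485], [0.992, 0.109, 0.058], [-0.002, 0.488, -0.873]]
ft_force: [-5.4, -1.1, 7.8]
width: 0.0125
finger_force: 60.2
```

```bash
python3 st.py
```

```text
25.5 [0.5952 0.0577 0.1093] off [ 0.0001  0.     -0.0002] ang [ 0.0004 -0.0117 -0.    ] force [-0.862  -0.3975  9.5163] mom [-0.0816  0.9396  0.0434] 0.01254217621829587 60.234991908073425
1mm push/0.6 [ 0.0008  0.0001 -0.0014] x 1mm [0.0014 0.0002 0.0008]
[ 0.4005  0.5354 -0.7137  2.1788  1.5754  0.3541 -1.5023]
```

{"method": "apply_moves", "body": {"delta_pos": [[0,0,0],[0,0,0],[0,0,0],[0,0,0]], "rot": [[-0.0002,0.002,0],[-0.0004,0.0032,0],[-0.0004,0.0032,0],[-0.0004,0.0032,0]], "jaw": [0.05,0.05,0.05,0.05]}}

```text
clock: 26.0
ee_pos: [0.5951, 0.0576, 0.1092]
tool_rot: [[-0.123, 0.871, 0.476], [0.992, 0.109, 0.057], [-0.003, 0.479, -0.878]]
ft_force: [-6.4, -0.5, 8.2]
width: 0.0125
finger_force: 60.4
```

```bash
python3 st.py
```

```text
26.0 [0.5951 0.0576 0.1092] off [-0.0001  0.     -0.0002] ang [ 0.0005 -0.022  -0.    ] force [-1.4603  0.2214 10.2796] mom [-0.1713  0.7079 -0.0508] 0.012531542741753754 60.43972313404083
1mm push/0.6 [ 0.0008  0.0001 -0.0014] x 1mm [0.0014 0.0002 0.0008]
[ 0.3989  0.535  -0.7124  2.1711  1.5252  0.3548 -1.4532]
```

The lever arm moved from the edge (−29 mm) to near the middle (−8 mm). The slide is now flush, with a steady 10 N push and a 60 N grip, 0.1 mm off the port centre by estimate. Handing in.

```bash
python3 st.py; python3 -c "
from cell import bot
print(bot.finish_job())"
```

```text
26.0 [0.5951 0.0576 0.1092] off [-0.0001  0.     -0.0002] ang [ 0.0005 -0.022  -0.    ] force [-1.4603  0.2214 10.2796] mom [-0.1713  0.7079 -0.0508] 0.012531542741753754 60.43972313404083
1mm push/0.6 [ 0.0008  0.0001 -0.0014] x 1mm [0.0014 0.0002 0.0008]
[ 0.3989  0.535  -0.7124  2.1711  1.5252  0.3548 -1.4532]
the job is handed in; nothing more can be done
None
```

I handed the job in at 26 s (no verdict came back): the tablet lies in the tote, let go, and the slide is held on the reader's face over the port at about 10 N push and 60 N grip; I judged it flush and centred from the force readings and the fitted face pose, not from a last camera check.

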